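Stop the drilling jig from rocking

ROBOT

A 6-joint arm with a two-finger parallel gripper is mounted at the origin on the work surface. World frame = base frame: x ahead of the robot, y to its left, z up, the work surface at z = 0. Lengths are in m, angles in rad, forces in N, time in s.
With the tool pointing down it reaches from about 0.35 to 0.975 m from the base axis. Payload 7.1 kg.
Tool frame: the origin (TCP) lies at the centre of the arm's flange, where the gripper is bolted on; the fingertips stand 182 mm ahead of it and the grasp point (between the pads) lies 163 mm ahead of it (bot.tip_extent is the distance from the TCP to the fingertips, in m); y points along the fingers, x is the direction in which the jaws open and shut, and the axes are right-handed (so a half turn about y gives the same grasp; the last joint's range is limited). The gripper opens to 88 mm and grips with 3 to 60 N. Pads are 20 mm wide; open, the fingers measure 115 mm over their backs; the gripper's body (75 mm by 178 mm) begins 61 mm behind the grasp point.
Start: joints at [-1.218, 0.423, 1.63, -0, 1.089, -0.019], TCP at [0.227, -0.582, 0.405] pointing down, gripper open.
Joint ranges: [-3, 3], [-0.9, 2.11], [0.09, 2.58], [-1.31, 4.45], [0.11, 2.69], [-2.54, 2.54]. Speed limits (rad/s): [2.39, 2.39, 3.01, 3.14, 3.14, 3.14].

INTERFACE

Orientations are given as a unit quaternion [x, y, z, w].
In Python, from rig import bot gives the robot as it stands.
- The arm moves only by the shell command python3 -m creep 'ROWS' [OPENING] [FORCE]. ROWS is text: rows parted by semicolons, each of 6 numbers parted by spaces: the shift along the tool's x, y, z each as a share of 0.03 m, from -1 to 1, then the turn, a rotation vector about the tool's x, y, z each as a share of 6 degrees, from -1 to 1. A call has 1 to 20 rows; each row shifts and turns the commanded pose from where the row before left it, along the tool's axes as they then stand; what a row does not reach is not made up. A row lasts 1/12 s, in which the tool goes at most 41.7 mm and 7.16 degrees, less where a joint would pass 70% of its speed; a pose out of reach is approached as far as the arm can. A call with a number of a shift or a turn outside -1 to 1 is refused whole. A call with a gripper value outside its range is refused whole. OPENING is the closure, from 0 (fully open) to 1 (shut), set as the call begins (- or left out, the last holds). The fingers move at their own pace and stop on an object; FORCE is the grip in N (left out, the last holds). Time passes only in rows, so rows that do not move let the fingers close. It gives the time, the measured TCP pose, the force and the opening at its end, in the units of the state.
- bot.state(): the state, without advancing time (a new reading comes with each control period).
- bot.read_camera(name): name is "scene" or "side" or "wrist"; returns the picture (400x640x3 uint8, blue, green, red); there is no depth.
- bot.camera_params(name): a dict with "fx", "fy", "cx", "cy" (pixels), "position" and "attitude" of the camera in the world; the wrist camera has in their place "mount" (4x4, takes a point from camera to tool coordinates, whose origin is the TCP and whose axes are the tool frame's). Camera axes: x right, y down, z forward; pixel columns grow to the right and rows downward; lengths in m; the calibration is good to about 2 mm. A picture is of the moment at which its call begins: read the wrist's pose just before it. camera_params takes no time and is no camera call.
- bot.sign_off(): hands the job in, once; it reports no verdict.
The state is a dict: "clock": time; "joint_positions": joint angles; "joint_vel": joint speeds; "joint_torque": joint torques, N m; "tool_pos": TCP position; "orientation": TCP orientation; "contact_force": force on the tool from outside, world axes, zero at the start; "moment": the same for the moment, N m; "opening": opening from 0.0 (shut) to 1.0 (fully open).
Only numpy, scipy, OpenCV 4.12 (cv2) and the standard library are available. Lean on these libraries where they do the work, as an engineer would, in place of code of your own. Each camera call takes 0.05 s, during which the arm holds its last target.

TASK

The aluminium drilling-jig plate rocks on its four feet: press down on its corner ears with the fingertips to find the one that gives. Then press flat, all the way down, the shim tab of that corner's foot (the steel leaf that sticks out from under that ear towards the robot), and leave the other three tabs standing up. Only press: do not grip, lift or shift the plate or anything else, and leave everything lying around where it is.

Things in the scene. Friction and masses are not known exactly. Their poses are not given: they have to be found in the camera images.
- base: light wooden base board fixed to the bench, 300 x 350 x 18 mm, with four steel feet on it; origin on the bench surface under the middle of the plate (the board reaches from x -175 to +125 and y -175 to +175 about it), x away from the robot, y to the left. Its place and yaw (up to 0.25 rad) vary
- plate: aluminium jig plate 12 mm thick, about 1.1 kg, I-shaped: a web 184 (x) x 110 (y) and four ears 44 (x) wide reaching out to y = +-117. It lies loose on four feet, one under each ear, its top 62 mm above the bench; a black knob 32 diameter stands 18 high on its middle. Origin: middle of its underside; axes as the base's. One ear, which varies, sinks 3 to 5 mm under 1 to 3 N and comes back; the others do not
- corner_near_left (a point): point on the top face of the plate's near (robot side) left ear, right above the foot; press here. In the plate's frame x -70, y +95, z 12 mm
- corner_near_right (a point): point on the top face of the plate's near (robot side) right ear, right above the foot; press here. In the plate's frame x -70, y -95, z 12 mm
- corner_far_left (a point): point on the top face of the plate's far left ear, right above the foot; press here. In the plate's frame x +70, y +95, z 12 mm
- corner_far_right (a point): point on the top face of the plate's far right ear, right above the foot; press here. In the plate's frame x +70, y -95, z 12 mm
- shim_near_left (a joint): fold-down shim tab of the near left foot, a steel leaf 55 x 30 x 4 mm, hinged 4 mm off its ear's robot-side edge, 40 mm above the bench, pointing to the robot (-x of the base). 0 = raised 0.7 rad, 0.7 = pressed flat, top 42 mm above the bench. Stays where left; 5 to 8 N down on its outer half folds it and raises that foot by 5 mm
- shim_near_right (a joint): fold-down shim tab of the near right foot, made and read as that of the near left foot
- shim_far_left (a joint): fold-down shim tab of the far left foot, made and read as that of the near left foot
- shim_far_right (a joint): fold-down shim tab of the far right foot, made and read as that of the near left foot
- tab_near_left (a point): point on the top face of the near left shim tab, mid-width, 40 mm from its hinge line (15 mm from its free end); moves with the tab. When the tab is flat it lies 66 mm towards the robot (-x of the base) from the ear's press point and 42 mm above the bench
- tab_near_right (a point): point on the top face of the near right shim tab, mid-width, 40 mm from its hinge line (15 mm from its free end); moves with the tab. When the tab is flat it lies 66 mm towards the robot (-x of the base) from the ear's press point and 42 mm above the bench
- tab_far_left (a point): point on the top face of the far left shim tab, mid-width, 40 mm from its hinge line (15 mm from its free end); moves with the tab. When the tab is flat it lies 66 mm towards the robot (-x of the base) from the ear's press point and 42 mm above the bench
- tab_far_right (a point): point on the top face of the far right shim tab, mid-width, 40 mm from its hinge line (15 mm from its free end); moves with the tab. When the tab is flat it lies 66 mm towards the robot (-x of the base) from the ear's press point and 42 mm above the bench
- dowel: bystander: short wooden dowel standing on the base board left of the plate, 16 diameter, 40 tall; origin at its foot (mm)
- bolt: bystander: steel bolt standing on its head on the base board right of the plate, head 22 diameter, 40 tall; origin at its foot (mm)
- block: bystander: dark wooden block 26 x 50 x 24 lying on the base board in front of the plate, between the two near shim tabs; origin at the centre of its underside (mm)
- glue: bystander: white glue bottle 52 diameter, 130 tall, left of the base board; origin under its centre (mm)
- jar: bystander: glass jar with metal cap, 60 diameter, 75 tall, right of the base board; origin under its centre (mm)
- hammer: bystander: hammer lying right of the base board; origin under its middle (mm)
- square: bystander: try square (dark wooden stock 110 long, steel blade 160 long, 18 high) lying left of the base board; origin under the middle of the stock (mm)

How it is judged:
By the outcome, as a careful person would: the job done as asked, in the order asked, and still so for the second after the job is handed in, with the robot touching nothing.
It also fails if it takes over 51 s, if anything falls off the work surface, if the arm or the gripper's body presses on something with over 40 N, if the wrist force passes 120 N, or if a joint passes its speed limit or range.

## Working session

There is one attempt and no reset: what is moved stays moved. The work goes in short steps, Python scripts to look and compute and a shell command to move; the robot and the scene stay as the last step left them, time stands still between calls to the robot, and variables do not carry over. Pictures are saved under pics/ and viewed, and the job is handed in when it is done.

```bash
mkdir -p pics; ls
python3 - <<'E'
from rig import bot
import cv2
print(bot.state())
for n in ("scene","side","wrist"):
    print(n,bot.camera_params(n))
for n in ("scene","side"):
    cv2.imwrite(f"pics/{n}0.png",bot.read_camera(n))
E
```

```text
pics
{'clock': 0.0, 'joint_positions': array([-1.21802690e+00,  4.23863529e-01,  1.63071003e+00,  2.57959290e-05,
        1.08860421e+00, -1.90371314e-02]), 'joint_vel': array([ 3.82145622e-04,  1.63219584e-05, -1.02979291e-03, -1.69312596e-03,
       -1.43983095e-03,  3.89747776e-04]), 'joint_torque': array([-1.01081496e-03, -5.44636452e+01, -2.73661959e+01,  6.44679763e-02,
        2.27748096e-02, -1.36461913e-04]), 'tool_pos': array([ 0.226968  , -0.58202441,  0.40387944]), 'orientation': array([-0.5834679 ,  0.39942297, -0.39851914,  0.58413097]), 'contact_force': array([-0.12624286,  0.44610217, -0.01378857]), 'moment': array([0.01600138, 0.00229324, 0.04867999]), 'opening': 1.0005328512431984}
scene {'fx': 449.71554365046325, 'fy': 449.71554365046325, 'cx': 318.6969899016288, 'cy': 197.50447804762052, 'position': array([1.20227108, 0.14477691, 1.11494822]), 'attitude': array([ 0.59953721,  0.74481992, -0.22664773, -0.18555114])}
side {'fx': 390.2604040321517, 'fy': 390.2604040321517, 'cx': 317.37498481249213, 'cy': 194.94711075134003, 'position': array([0.07771818, 0.9419312 , 0.809991  ]), 'attitude': array([-0.17741924,  0.87508715, -0.43990345,  0.09607212])}
wrist {'fx': 313.5531825646699, 'fy': 313.5531825646699, 'cx': 320.2287844631065, 'cy': 204.38195379292452, 'mount': array([[ 9.99999615e-01,  7.01709916e-04,  5.26100470e-04,
         9.82594318e-04],
       [-2.91063808e-04, -3.00335732e-01,  9.53833509e-01,
         2.08435046e-02],
       [ 8.27321202e-04, -9.53833295e-01, -3.00335413e-01,
         8.20137822e-02],
       [ 0.00000000e+00,  0.00000000e+00,  0.00000000e+00,
         1.00000000e+00]])}
```

View pics/scene0.png

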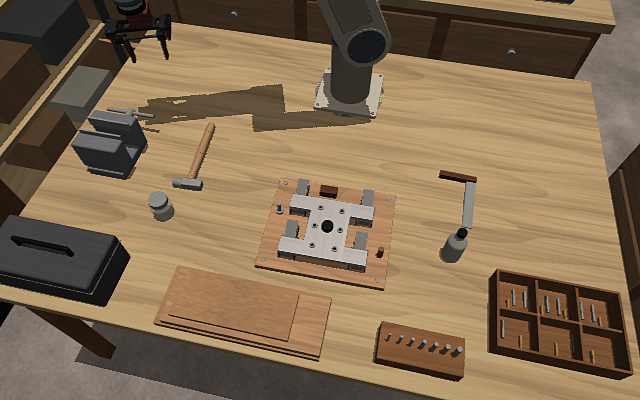

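View pics/side0.png

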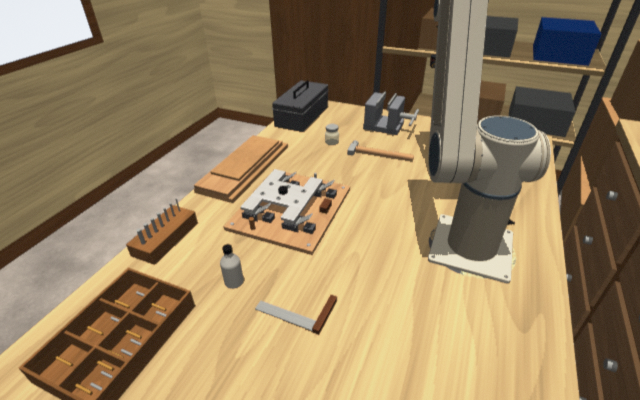

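Run:
```python
from rig import bot
from scipy.spatial.transform import Rotation as R
print(R.from_quat(bot.state()['orientation']).as_matrix().round(3), bot.tip_extent)
```

```text
[[ 0.363 -0.     0.932]
 [-0.932  0.001  0.363]
 [-0.001 -1.    -0.   ]] 0.182
```

```bash
cat > h.py <<'E'
from rig import bot
import numpy as np, cv2
from scipy.spatial.transform import Rotation as R
def cam(n, st=None):
    p=bot.camera_params(n); K=np.array([[p['fx'],0,p['cx']],[0,p['fy'],p['cy']],[0,0,1]])
    if 'mount' in p:
        T=np.eye(4); T[:3,:3]=R.from_quat(st['orientation']).as_matrix(); T[:3,3]=st['tool_pos']
        M=T@p['mount']; return K,M[:3,:3],M[:3,3]
    return K,R.from_quat(p['attitude']).as_matrix(),np.array(p['position'])
def ray(n,uv,z,st=None):
    K,A,c=cam(n,st); d=A@np.linalg.solve(K,[uv[0],uv[1],1]); return c+d*(z-c[2])/d[2]
def proj(n,P,st=None):
    K,A,c=cam(n,st); q=K@(A.T@(np.array(P)-c)); return q[:2]/q[2]
E
python3 - <<'E'
import cv2
im=cv2.imread('pics/scene0.png')[165:300,240:410]
cv2.imwrite('pics/s0z.png',cv2.resize(im,None,fx=4.5,fy=4.4,interpolation=cv2.INTER_CUBIC))
im=cv2.imread('pics/side0.png')[155:260,215:365]
cv2.imwrite('pics/d0z.png',cv2.resize(im,None,fx=5,fy=5,interpolation=cv2.INTER_CUBIC))
E
```

```text
(no output)
```

View pics/s0z.png

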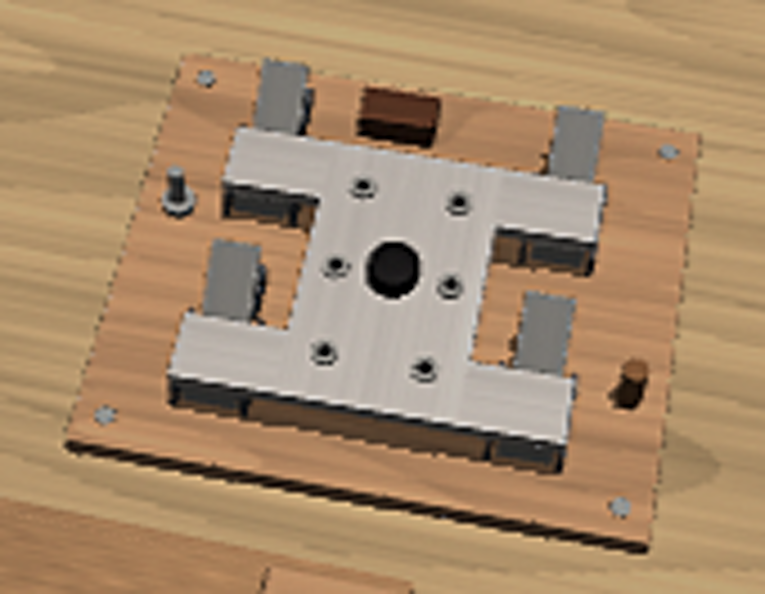

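View pics/d0z.png

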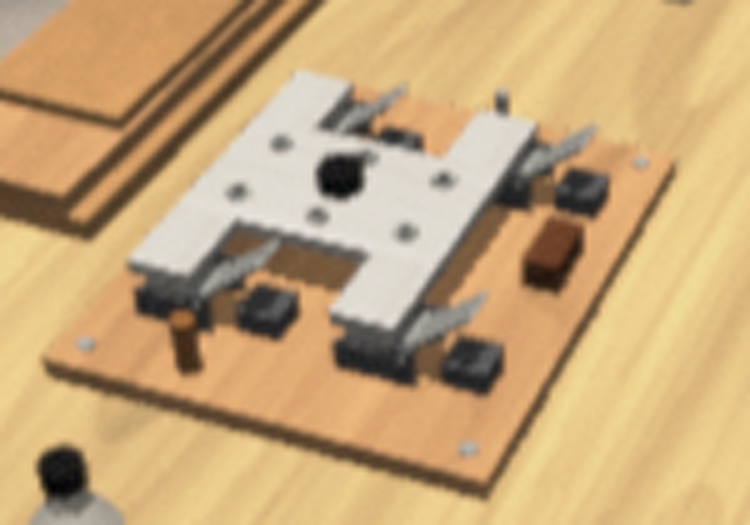

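Run:
```python
from h import *
zc=[(240,128,-92,-117),(606,185,-92,117),(570,441,92,117),(170,378,92,-117),(223,182,-48,-117),(593,240,-48,117),(577,376,48,117),(187,312,48,-117)]
im=np.array([[240+(a+.5)/4.5-.5,165+(b+.5)/4.4-.5] for a,b,_,_ in zc])
W=np.array([ray('scene',p,.062)[:2] for p in im]); M=np.array([[c,d] for *_,c,d in zc])/1000
mw,mm=W.mean(0),M.mean(0)
H=(M-mm).T@(W-mw); yaw=np.arctan2(H[0,1]-H[1,0],H[0,0]+H[1,1])
c,s=np.cos(yaw),np.sin(yaw);Rm=np.array([[c,-s],[s,c]]);t=mw-Rm@mm
print('t',t,'yaw',yaw,'res mm',((W-(M@Rm.T+t))*1000).round(1).tolist())
# check with base board corners
for (X,Y,x,y) in [(180,57,-175,-175),(700,133,-175,175),(647,545,125,175),(67,443,125,-175)]:
    z=.018
    p=ray('scene',[240+(X+.5)/4.5-.5,165+(Y+.5)/4.4-.5],z)[:2]; print('board err',((p-(Rm@[x/1000,y/1000]+t))*1000).round(1))
np.save('pose.npy',[t[0],t[1],yaw])
side=cv2.imread('pics/side0.png')
for n in ('scene','side'):
    im=cv2.imread(f'pics/{n}0.png')
    big=cv2.resize(im,None,fx=4,fy=4,interpolation=cv2.INTER_CUBIC)
    pts=[(x,y,.062) for x in(-92,-70,70,92) for y in (-117,-95,95,117)]+[(-175,-175,.018),(-175,175,.018),(125,175,.018),(125,-175,.018)]
    for ex in(-1,1):
        for y in(-95,95): pts.append((ex*70-26-40*np.cos(.7),y,.040+.04*np.sin(.7)+.0015))
    for x,y,z in pts:
        w=Rm@[x/1000,y/1000]+t; q=proj(n,[*w,z]); cv2.circle(big,tuple(((q+.5)*4-.5).astype(int)),3,(0,0,255),-1)
    x0,y0=(240,165) if n=='scene' else (215,155)
    cv2.imwrite(f'pics/{n}_chk.png',big[y0*4:y0*4+560,x0*4:x0*4+700])
```

```text
t [0.59614622 0.0419656 ] yaw 0.03067047253505934 res mm [[0.8, 2.0], [1.7, 0.3], [-1.3, 0.3], [0.7, 0.6], [-0.6, 0.5], [-0.2, -2.9], [-0.2, -0.9], [-0.8, 0.0]]
board err [ 4.  -0.7]
board err [ 2.5 -0.2]
board err [ 2.7 -4.2]
board err [0.4 0.4]
```

View pics/side_chk.png

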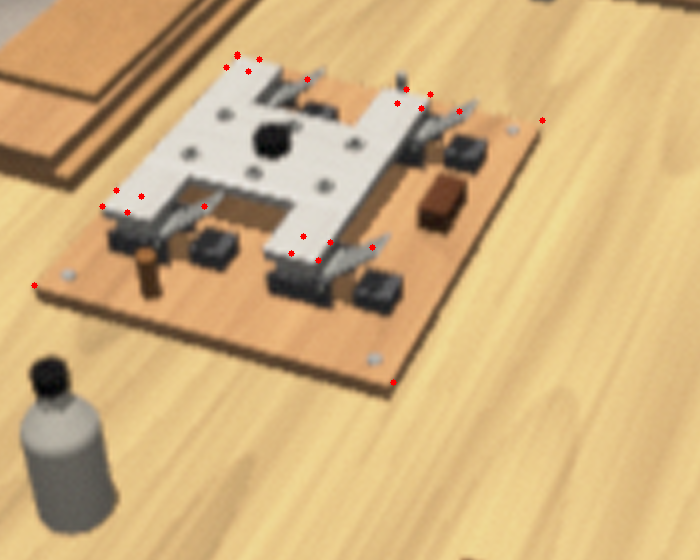

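View pics/scene_chk.png

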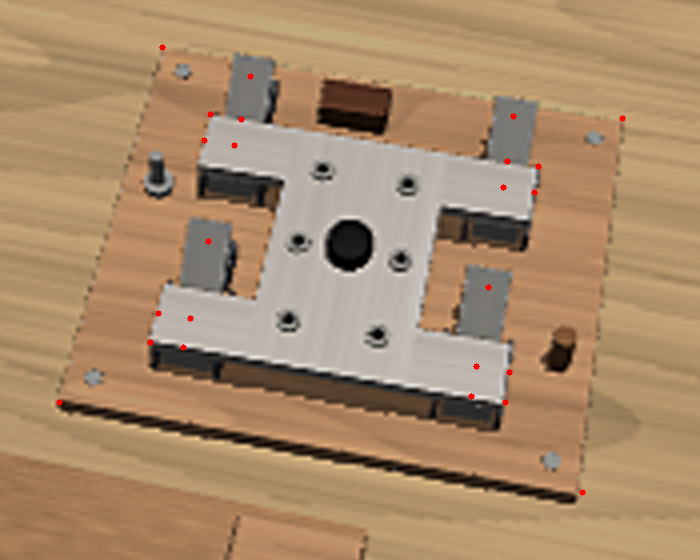

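```bash
python3 -m creep '0 0 0 0 -0.98 0;0 0 0 0 -0.98 0;0 0 0 0 -0.98 0;0 0 0 0 -0.98 0;0 0 0 0 -0.98 0;0 0 0 0 -0.98 0;0 0 0 0 -0.98 0;0 0 0 0 -0.98 0;0 0 0 0 -0.98 0;0 0 0 0 -0.98 0;0 0 0 0 -0.98 0;0 0 0 0 -0.98 0' 1 20
cat >> h.py <<'E'
px,py,yaw=np.load('pose.npy') if __import__('os').path.exists('pose.npy') else (0,0,0)
def world(x,y,z):
    c,s=np.cos(yaw),np.sin(yaw); return np.array([px+c*x-s*y,py+s*x+c*y,z])
C={'NL':(-.07,.095),'NR':(-.07,-.095),'FL':(.07,.095),'FR':(.07,-.095)}
def togo(x,y,ztip):
    """units of .03 in tool axes to bring tip to base-frame x,y at height ztip; also turn about y left"""
    st=bot.state(); A=R.from_quat(st['orientation']).as_matrix()
    tip=st['tool_pos']+A@[0,bot.tip_extent,0]
    d=A.T@(world(x,y,ztip)-tip)
    err=np.degrees(yaw-np.arctan2(A[1,0],A[0,0]))
    print('tip',tip.round(4),'units',(d/.03).round(2),'mm',(d*1000).round(1),'turn needed about y, units',round(-err/6,2),'ydir',A[:,1].round(3),'F',st['contact_force'].round(1),'t',st['clock'],'open',round(st['opening'],2))
E
python3 -c "
from h import *
togo(*C['NR'],.11)"
```

```text
clock: 1.1
tool_pos: [0.227, -0.5821, 0.4042]
orientation: [-0.707, -0.013, 0.013, 0.707]
contact_force: [0.0, 1.0, -0.1]
opening: 0.133
tip [ 0.2269 -0.5819  0.2222] units [10.73  3.75 17.17] mm [321.8 112.6 515. ] turn needed about y, units 0.07 ydir [-0.     0.001 -1.   ] F [ 0.   1.  -0.1] t 1.1 open 0.13
```

```bash
python3 -m creep '0.6 0 0.95 0 0 0;0.6 0 0.95 0 0 0;0.6 0 0.95 0 0 0;0.6 0 0.95 0 0 0;0.6 0 0.95 0 0 0;0.6 0 0.95 0 0 0;0.6 0 0.95 0 0 0;0.6 0 0.95 0 0 0;0.6 0 0.95 0 0 0;0.6 0 0.95 0 0 0;0.6 0 0.95 0 0 0;0.6 0 0.95 0 0 0;0.6 0 0.95 0 0 0;0.6 0 0.95 0 0 0;0.6 0 0.95 0 0 0;0.6 0 0.95 0 0 0;0.6 0 0.95 0 0 0;0.5 0 0.9 0 0 0;0 0 0 0 0 0'
python3 - <<'E'
from h import *
togo(*C['NR'],.11)
st=bot.state(); im=bot.read_camera('wrist')
cv2.imwrite('pics/w1.png',im)
for k,(x,y) in C.items():
    for p in [(x,y,.062)]+[(np.sign(x)*.092,np.sign(y)*.117,.062),(np.sign(x)*.048,np.sign(y)*.117,.062)]:
        q=proj('wrist',world(*p),st); cv2.circle(im,tuple(np.round(q).astype(int)),2,(0,0,255),-1)
cv2.imwrite('pics/w1c.png',im)
E
```

```text
clock: 2.68
tool_pos: [0.5331, -0.057, 0.4046]
orientation: [-0.707, -0.013, 0.012, 0.707]
contact_force: [-0.0, -0.3, -0.1]
opening: 0.008
tip [ 0.5333 -0.0568  0.2226] units [-0.14  3.75  0.06] mm [ -4.3 112.6   1.7] turn needed about y, units 0.05 ydir [ 0.001  0.001 -1.   ] F [-0.  -0.3 -0.1] t 2.6833 open 0.01
```

View pics/w1c.png

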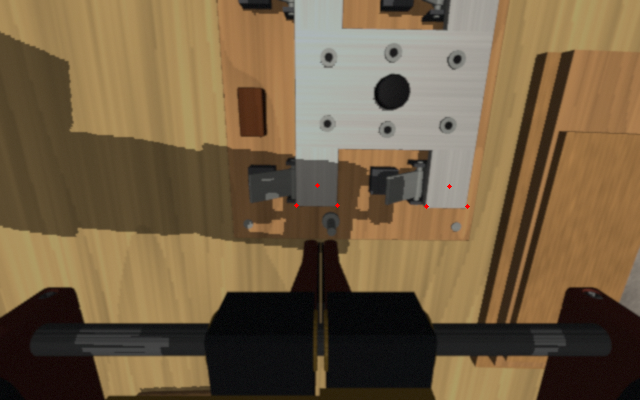

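```bash
python3 -m creep '-0.14 0.72 0.06 0 0 0;0 0.72 0 0 0 0;0 0.72 0 0 0 0;0 0.72 0 0 0 0;0 0.72 0 0 0 0;0 0.72 0 0 0 0;0 0.72 0 0 0 0;0 0 0 0 0 0;0 0 0 0 0 0'
python3 -c "
from h import *
togo(*C['NR'],.062)"
python3 -m creep '0 0.1 0 0 0 0;0 0.1 0 0 0 0;0 0 0 0 0 0'
python3 -c "
from h import *
togo(*C['NR'],.062)"
```

```text
clock: 3.48
tool_pos: [0.5262, -0.0597, 0.2528]
orientation: [-0.707, -0.01, 0.012, 0.707]
contact_force: [0.8, 0.8, 0.1]
opening: 0.007
tip [ 0.5256 -0.0597  0.0708] units [0.12 0.29 0.15] mm [3.6 8.8 4.4] turn needed about y, units 0.01 ydir [-0.003  0.    -1.   ] F [0.8 0.8 0.1] t 3.4833 open 0.01
clock: 3.73
tool_pos: [0.5272, -0.0592, 0.2482]
orientation: [0.707, 0.012, -0.011, -0.707]
contact_force: [0.1, 0.7, 0.7]
opening: 0.009
tip [ 0.5275 -0.0592  0.0662] units [0.06 0.14 0.13] mm [1.7 4.2 4. ] turn needed about y, units 0.02 ydir [ 0.001 -0.    -1.   ] F [0.1 0.7 0.7] t 3.7333 open 0.01
```

```bash
for i in 1 ; do python3 -m creep '0.05 0.07 0.1 0 0 0;0 0 0 0 0 0' | egrep 'tool_pos|force'; done
python3 -m creep '0 0.04 0 0 0 0;0 0 0 0 0 0'| egrep 'tool_pos|force'
python3 -m creep '0 0.04 0 0 0 0;0 0 0 0 0 0'| egrep 'tool_pos|force'
```

```text
tool_pos: [0.5287, -0.0556, 0.2458]
contact_force: [-0.6, -0.1, 0.2]
tool_pos: [0.5286, -0.0557, 0.2444]
contact_force: [-0.4, 1.1, 0.6]
tool_pos: [0.5287, -0.0558, 0.2442]
contact_force: [-3.4, 1.3, 12.4]
```

```bash
python3 -m creep '0 -0.4 0 0 0 0;0 -0.2 0.5 0 0 0;0 0 0.95 0 0 0;0 0 0.95 0 0 0;0 0 0.95 0 0 0;0 0 0.95 0 0 0;0 0 0.95 0 0 0;0 0 0.95 0 0 0;0 0 0 0 0 0;0 0 0 0 0 0'
python3 -c "
from h import *
togo(*C['NL'],.062)"
```

```text
clock: 5.07
tool_pos: [0.5223, 0.1312, 0.2613]
orientation: [0.707, 0.013, -0.012, -0.707]
contact_force: [-0.6, -0.4, 0.4]
opening: 0.006
tip [0.5224 0.1312 0.0793] units [0.03 0.58 0.12] mm [ 1.  17.3  3.6] turn needed about y, units 0.05 ydir [ 0. -0. -1.] F [-0.6 -0.4  0.4] t 5.0667 open 0.01
```

```bash
python3 -m creep '0.03 0.25 0.12 0 0 0;0 0.24 0 0 0 0;0 0 0 0 0 0;0 0 0 0 0 0'| egrep 'tool_pos|force'
for k in 1; do python3 -m creep '0 0.04 0 0 0 0;0 0 0 0 0 0'| egrep 'tool_pos|force'; done
python3 -m creep '0 0.04 0 0 0 0;0 0 0 0 0 0'| egrep 'tool_pos|force'
python3 -m creep '0 0.04 0 0 0 0;0 0 0 0 0 0'| egrep 'tool_pos|force'
```

```text
tool_pos: [0.5229, 0.1327, 0.2454]
contact_force: [0.5, -0.6, -0.6]
tool_pos: [0.5232, 0.1331, 0.2449]
contact_force: [-0.5, -0.1, -0.4]
tool_pos: [0.5233, 0.1334, 0.2439]
contact_force: [-0.4, -0.1, -0.1]
tool_pos: [0.5232, 0.1336, 0.2427]
contact_force: [-0.3, 0.1, 0.3]
```

```bash
python3 -m creep '0 0.04 0 0 0 0;0 0 0 0 0 0'| egrep 'tool_pos|force'
python3 -m creep '0 0.04 0 0 0 0;0 0 0 0 0 0'| egrep 'tool_pos|force'
python3 -m creep '0 0.02 0 0 0 0;0 0 0 0 0 0'| egrep 'tool_pos|force'
python3 -m creep '0 0.02 0 0 0 0;0 0 0 0 0 0'| egrep 'tool_pos|force'
```

```text
tool_pos: [0.5231, 0.1337, 0.2414]
contact_force: [-1.1, 0.9, 1.5]
tool_pos: [0.5231, 0.1337, 0.2408]
contact_force: [-3.6, -0.8, 9.1]
tool_pos: [0.5232, 0.1337, 0.2407]
contact_force: [-4.1, 0.9, 12.8]
tool_pos: [0.5232, 0.1338, 0.2405]
contact_force: [-5.8, -0.4, 17.3]
```

```bash
python3 -m creep '0 -0.7 0 0 0 0;0 -0.75 0 0 0 0;0.94 0 0 0 0 0;0.94 0 0 0 0 0;0.94 0 0 0 0 0;0.94 0 0 0 0 0;0.94 0 0 0 0 0;0 0 0 0 0 0;0 0 0 0 0 0'| egrep 'tool_pos|force'
python3 -c "
from h import *
togo(*C['FL'],.062)"
```

```text
tool_pos: [0.6647, 0.1381, 0.282]
contact_force: [-0.3, 0.1, -0.4]
tip [0.6647 0.1381 0.1   ] units [-0.05  1.27  0.03] mm [-1.5 38.   1. ] turn needed about y, units 0.01 ydir [ 0.  0. -1.] F [-0.3  0.1 -0.4] t 7.3167 open 0.0
```

```bash
python3 -m creep '-0.05 0.6 0.03 0 0 0;0 0.58 0 0 0 0;0 0 0 0 0 0;0 0 0 0 0 0'| egrep 'tool_pos|force'
python3 -m creep '0 0.04 0 0 0 0;0 0 0 0 0 0'| egrep 'tool_pos|force'
python3 -m creep '0 0.04 0 0 0 0;0 0 0 0 0 0'| egrep 'tool_pos|force'
python3 -m creep '0 0.04 0 0 0 0;0 0 0 0 0 0'| egrep 'tool_pos|force'
```

```text
tool_pos: [0.6612, 0.1391, 0.2464]
contact_force: [-0.8, 0.5, 0.1]
tool_pos: [0.662, 0.139, 0.2462]
contact_force: [0.8, 0.5, 0.5]
tool_pos: [0.6624, 0.1391, 0.245]
contact_force: [0.1, 1.3, -0.3]
tool_pos: [0.6626, 0.139, 0.2443]
contact_force: [-2.0, -0.7, 5.0]
```

```bash
python3 -m creep '0 0.03 0 0 0 0;0 0 0 0 0 0'| egrep 'tool_pos|force'
python3 -m creep '0 -0.7 0 0 0 0;0 -0.7 -0.5 0 0 0;0 0 -0.95 0 0 0;0 0 -0.95 0 0 0;0 0 -0.95 0 0 0;0 0 -0.95 0 0 0;0 0 -0.95 0 0 0;0 0 -0.95 0 0 0;0 0 -0.13 0 0 0;0 0 0 0 0 0;0 0 0 0 0 0'| egrep 'tool_pos|force'
python3 -c "
from h import *
togo(*C['FR'],.062)"
```

```text
tool_pos: [0.6627, 0.1391, 0.2442]
contact_force: [-3.7, -1.0, 10.7]
tool_pos: [0.6687, -0.0505, 0.2847]
contact_force: [0.4, 0.9, 0.4]
tip [ 0.6686 -0.0505  0.1027] units [ 0.01  1.36 -0.01] mm [ 0.4 40.7 -0.4] turn needed about y, units 0.01 ydir [-0.  0. -1.] F [0.4 0.9 0.4] t 9.2333 open 0.01
```

```bash
python3 -m creep '0 0.65 0 0 0 0;0 0.62 0 0 0 0;0 0 0 0 0 0;0 0 0 0 0 0'| egrep 'tool_pos|force'
python3 -m creep '0 0.04 0 0 0 0;0 0 0 0 0 0'| egrep 'tool_pos|force'
python3 -m creep '0 0.04 0 0 0 0;0 0 0 0 0 0'| egrep 'tool_pos|force'
python3 -m creep '0 0.04 0 0 0 0;0 0 0 0 0 0'| egrep 'tool_pos|force'
```

```text
tool_pos: [0.6687, -0.049, 0.2461]
contact_force: [0.6, -0.5, 0.6]
tool_pos: [0.6687, -0.0498, 0.2454]
contact_force: [-0.2, 0.0, -0.5]
tool_pos: [0.6688, -0.0504, 0.2444]
contact_force: [-0.3, -0.1, 0.3]
tool_pos: [0.6689, -0.0505, 0.2443]
contact_force: [-4.4, 1.4, 8.5]
```

```bash
python3 -m creep '0 -0.8 0 0 0 0;0 -0.9 0 0 0 0;0 0 0 0 0 0'| egrep 'tool_pos|force'
python3 -c "
from h import *
togo(-.136,.095,.042)"
```

```text
tool_pos: [0.6704, -0.051, 0.299]
contact_force: [1.8, -0.5, 0.6]
tip [ 0.6718 -0.0511  0.117 ] units [-6.97  2.44  6.36] mm [-209.    73.3  190.8] turn needed about y, units 0.02 ydir [ 0.007 -0.001 -1.   ] F [ 1.8 -0.5  0.6] t 10.3167 open 0.01
```

```bash
python3 -m creep '-0.86 0 0.79 0 0 0;-0.86 0 0.79 0 0 0;-0.86 0 0.79 0 0 0;-0.86 0 0.79 0 0 0;-0.86 0 0.79 0 0 0;-0.86 0 0.79 0 0 0;-0.86 0 0.79 0 0 0;-0.86 0 0.79 0 0 0;0 0 0 0 0 0;0 0 0 0 0 0'| egrep 'tool_pos|force'
python3 - <<'E'
from h import *
togo(-.136,.095,.042)
st=bot.state(); im=bot.read_camera('wrist')
for p in [(-.136,.095,.042),(-.136+.01,.095,.0675)]:
    q=proj('wrist',world(*p),st); print(q); cv2.circle(im,tuple(np.round(q).astype(int)),2,(0,0,255),-1)
cv2.imwrite('pics/w2c.png',im)
E
```

```text
tool_pos: [0.4552, 0.1329, 0.294]
contact_force: [-0.5, -0.1, -0.2]
tip [0.4552 0.1329 0.112 ] units [ 0.07  2.33 -0.01] mm [ 2.1 70.  -0.2] turn needed about y, units 0.04 ydir [-0. -0. -1.] F [-0.5 -0.1 -0.2] t 11.15 open 0.0
[323.56368838 215.42090979]
[338.13699978 227.60044908]
```

View pics/w2c.png

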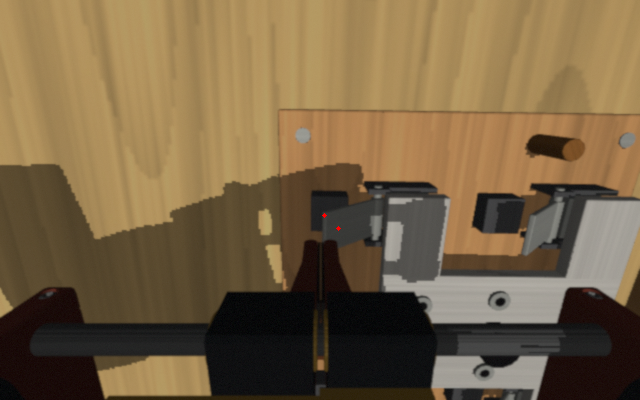

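```bash
python3 -m creep '0.07 0.5 0 0 0 0;0 0.5 0 0 0 0;0 0.2 0 0 0 0;0 0.1 0 0 0 0;0 0.1 0 0 0 0;0 0 0 0 0 0'| egrep 'tool_pos|force'
python3 -m creep '0 0.1 0 0 0 0;0 0.1 0 0 0 0;0 0.1 0 0 0 0;0 0 0 0 0 0'| egrep 'tool_pos|force'
python3 -m creep '0 0.1 0 0 0 0;0 0.1 0 0 0 0;0 0.1 0 0 0 0;0 0 0 0 0 0'| egrep 'tool_pos|force'
```

```text
tool_pos: [0.4576, 0.1313, 0.2515]
contact_force: [-5.6, -0.5, 4.4]
tool_pos: [0.455, 0.1311, 0.2418]
contact_force: [-15.2, 1.7, 8.2]
tool_pos: [0.4584, 0.1315, 0.2337]
contact_force: [0.2, -0.6, -0.4]
```

Run:
```python
from h import *
togo(-.136,.095,.042)
cv2.imwrite('pics/w3.png',bot.read_camera('wrist'))
im=bot.read_camera('side')[155:260,215:365]
cv2.imwrite('pics/d3z.png',cv2.resize(im,None,fx=5,fy=5,interpolation=cv2.INTER_CUBIC))
```

```text
tip [0.4582 0.1315 0.0517] units [-0.03  0.32  0.04] mm [-0.9  9.7  1.3] turn needed about y, units 0.01 ydir [-0.001 -0.    -1.   ] F [ 0.2 -0.6 -0.4] t 12.3667 open 0.0
```

View pics/d3z.png

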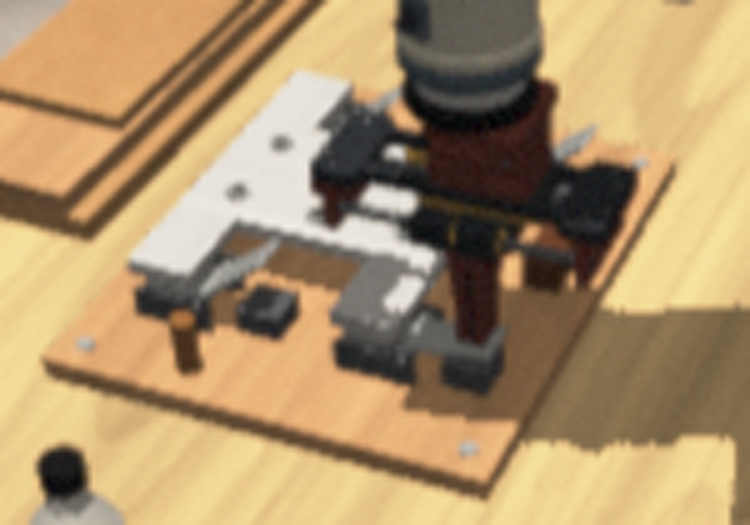

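View pics/w3.png

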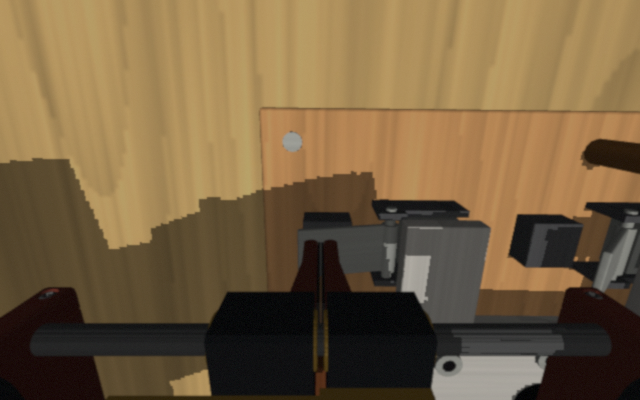

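```bash
python3 -m creep '0 0.08 0 0 0 0;0 0.08 0 0 0 0;0 0.08 0 0 0 0;0 0 0 0 0 0'| egrep 'tool_pos|force'
python3 -m creep '0 0.04 0 0 0 0;0 0 0 0 0 0'| egrep 'tool_pos|force'
python3 -m creep '0 0.04 0 0 0 0;0 0 0 0 0 0'| egrep 'tool_pos|force'
python3 -m creep '0 0.04 0 0 0 0;0 0 0 0 0 0'| egrep 'tool_pos|force'
```

```text
tool_pos: [0.4586, 0.132, 0.2267]
contact_force: [-0.4, -0.9, 3.7]
tool_pos: [0.4586, 0.132, 0.2256]
contact_force: [-1.1, -0.4, 2.9]
tool_pos: [0.4585, 0.132, 0.2245]
contact_force: [-1.4, -0.9, 3.7]
tool_pos: [0.4585, 0.132, 0.2239]
contact_force: [-3.8, -3.0, 14.9]
```

```bash
python3 -m creep '0 0.03 0 0 0 0;0 0 0 0 0 0'| egrep 'tool_pos|force'
python3 -m creep '0 -0.3 0 0 0 0;0 -0.7 0 0 0 0;0 -0.9 0 0 0 0;0 -0.9 0 0 0 0;-0.9 -0.5 0 0 0 0;-0.9 0 0 0 0 0;-0.9 0 0 0 0 0;-0.9 0 0 0 0 0;0 0 0 0 0 0;0 0 0 0 0 0'
python3 - <<'E'
from h import *
im=bot.read_camera('side')[155:260,215:365]
cv2.imwrite('pics/d4z.png',cv2.resize(im,None,fx=5,fy=5,interpolation=cv2.INTER_CUBIC))
im=bot.read_camera('scene')[165:300,240:410]
cv2.imwrite('pics/s4z.png',cv2.resize(im,None,fx=4.5,fy=4.4,interpolation=cv2.INTER_CUBIC))
E
```

```text
tool_pos: [0.4585, 0.132, 0.2237]
contact_force: [-5.8, -2.1, 25.8]
clock: 14.3
tool_pos: [0.3497, 0.1286, 0.3215]
orientation: [-0.707, -0.012, 0.012, 0.707]
contact_force: [0.4, -0.4, 0.6]
opening: 0.01
```

View pics/d4z.png

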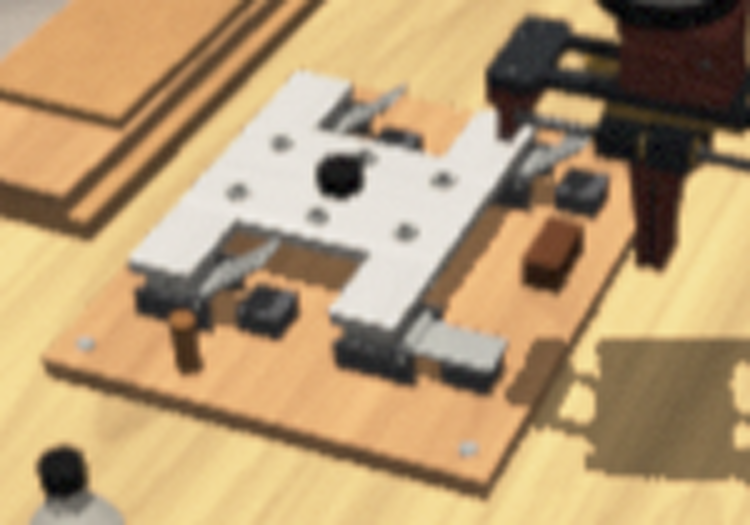

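View pics/s4z.png

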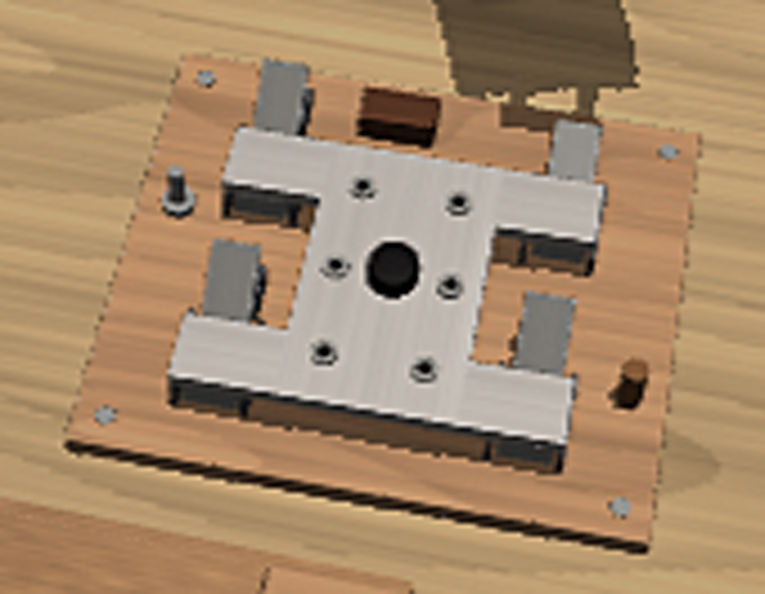

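```bash
python3 -c "
from rig import bot
print(bot.state()['joint_vel'].round(3)); print(bot.sign_off())"
```

```text
[-0.005  0.01  -0.014  0.     0.002  0.   ]
the job is handed in; nothing more can be done
None
```

The near left corner was the one that gave. I pressed its shim tab flat and left the other three tabs standing, then handed the job in about 14 s into the 51 s allowed.

- **Finding the corner:** I pressed all four ears with the shut fingertips. Near right, far left and far right stopped hard at 62 mm, where 8 to 12 N moved them less than 0.3 mm. The near left ear sank about 3 mm under at most about 1.5 N and then stopped hard.
- **Pressing the tab:** I pressed the near left tab until the fingertips stopped hard at 42 mm above the bench, with up to 26 N. On the way down there was a brief sideways force of about 15 N on the fingers. They then ran free of force for a few millimetres before meeting the tab again.
- **Last checks:** With the arm backed clear, the side and scene pictures showed the near left tab lying flat and the other three still raised. The plate, dowel, bolt and block looked unmoved. The close-ups did not cover the jar, hammer or square, but the arm never went near them at low height.
- **Not checked:** I did not press the near left ear again after folding its tab, so I have not confirmed by force that the rocking is gone.

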